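# Label check on the bakery counter

### The job

Pick out the honey jar with the paper label, stand it gently on the round pad of the label checker's pulled-out carriage, wholly on the pad and upright, with its label squarely facing the scanner's window, and let go of it. Then slide the carriage fully home by its knob, with the jar still standing on it like that. Leave the white pot, the green bottle and the wooden bowl near it where they are.

Things in the scene. Friction and masses are not known exactly. Their poses are not given: they have to be found in the camera images.
- jar: Honey jar: closed amber glass cylinder, diameter 56, height 95 (top 14: dark steel lid), about 350 g. White paper label with bar code on one side, heights 14 to 66; white strip 14 wide runs from it up the wall and over the lid's rim to the lid's centre. Starts in one of three places shared with canister and bottle. Origin: centre of underside; z up; +x points out through the label's middle.
- label (a point): Middle of the jar's label, on the wall, 28 from the jar's axis along the jar's +x and 40 above its underside.
- station: Label checker fixed to the counter, place and yaw vary: aluminium base plate 140 (x) by 370 (y), 10 thick, y = -220 to 150 in its frame; at its +y end the grey scanner block, 110 (x), y = 70 to 150, top 120 above the counter. A steel carriage slides on the base along y. Origin: on the counter below the pad's centre when the carriage is home; z up.
- window (a point): Centre of the dark scanner window (76 wide, 62 high) in the block's upright face that looks along the station's -y; at (0, 70, 70) in the station's frame. Axes as the station's: the window looks along -y of this frame, so a label facing it points along +y of this frame.
- pad (a point): Centre of the top of the carriage's round rubber pad, flat, without a rim, diameter 84, top 22 above the counter. It moves with the carriage; axes as the station's. At home it is 70 from the window's face.
- knob (a point): Grip point of the carriage's upright round black knob (diameter 24, 36 to 68 above the counter, on a thinner neck): 55 above the counter, 85 from the pad's centre along -y, away from the scanner; axes as the station's. The carriage's plate, 116 wide, top 20 above the counter, ends 25 beyond the knob.
- carriage (a joint): How far the carriage stands pulled out along the station's -y, in m: 0 is fully home against its stop, 0.11 the end of travel. It starts pulled out by 0.07 to 0.10, stays where it is left and needs about 2 N to slide (about 6 N s/m of damping besides).
- canister: Bystander: squat white ceramic pot with wooden lid, no label, diameter 72, height 75. Origin: centre of its underside.
- bottle: Bystander: slim green glass bottle with cork, no label, diameter 48, height 115. Origin: centre of its underside.
- bowl: Bystander: wooden bowl, diameter 90, height 45, at the right. Origin: centre of its underside.
Not all that is in view belongs to the job. Leave any blue look-alike of the jar alone.

How it is judged:
On the way:
1. the jar stands released, upright and wholly on the round pad, its label facing the scanner's window, while the carriage is still pulled out (by more than 30 mm) (horizontal distance between jar and pad below 0.016 m and z of jar in the frame of pad below 0.006 m and angle between jar's own z axis and vertical below 0.1 rad and angle between the x axis of jar and the y axis of window, either way round below 0.26 rad and y of label in the frame of pad above 0.006 m and contact force between the fingers and jar below 0.1 N and value of joint carriage above 0.03 m), for 0.2 s.
At the end, for the whole second after the job is handed in: The carriage is home (within 5 mm) and the jar stands on its pad, released, at rest and upright (within 0.1 rad), its axis within 16 mm of the pad's centre, its label pointing towards the scanner's window within 0.26 rad (15 degrees) of square (horizontal distance between jar and pad below 0.016 m and z of jar in the frame of pad below 0.006 m and angle between jar's own z axis and vertical below 0.1 rad and angle between the x axis of jar and the y axis of window, either way round below 0.26 rad and y of label in the frame of pad above 0.006 m and contact force between the fingers and jar below 0.1 N and value of joint carriage below 0.005 m and linear speed of jar below 0.02 m/s and angular speed of jar below 0.2 rad/s); the robot touches nothing.
It fails at once if the jar is tipped over (more than 0.6 rad) (angle between jar's own z axis and vertical above 0.6 rad).
It fails at once if the jar is banged down on the label checker (more than 60 N) (contact force between jar and station above 60 N).
It fails at once if the pot, the bottle or the bowl is shifted by more than 30 mm (distance of any of canister, bottle, bowl from where it was at the start of the episode above 0.03 m).
It also fails if it takes over 51 s, if anything falls off the work surface, if the arm or the gripper's body presses on something with over 40 N, if the wrist force passes 120 N, or if a joint passes its speed limit or range.

### The arm

A 6-joint arm with a two-finger parallel gripper is mounted at the origin on the work surface. World frame = base frame: x ahead of the robot, y to its left, z up, the work surface at z = 0. Lengths are in m, angles in rad, forces in N, time in s.
With the tool pointing down it reaches from about 0.3 to 0.775 m from the base axis. Payload 14.6 kg.
Tool frame: the origin (TCP) lies midway between the tips of the shut fingers; the grasp point (between the pads) lies 19 mm behind it (tcp_to_grasp is the distance from the TCP to the grasp point, in m); z points along the fingers, y is the line along which they close (so a half turn about z gives the same grasp; the last joint's range is limited). The gripper opens to 94 mm and grips with 3 to 60 N. Pads are 16 mm wide; open, the fingers measure 119 mm over their backs; the gripper's body (75 mm by 177 mm) begins 78 mm behind the grasp point.
Start: joints at [-1.359, 0.3, 1.521, -0, 1.321, -0.067], TCP at [0.151, -0.529, 0.205] pointing down, gripper open.
Joint ranges: [-3.03, 3.03], [-0.79, 2.21], [0.23, 2.52], [-1.04, 4.18], [0, 3.07], [-2.55, 2.55]. Speed limits (rad/s): [2.22, 2.22, 2.57, 3.14, 3.14, 3.14].

### API

Orientations are given as [roll, pitch, yaw] about the fixed x, y, z axes, in that order (R = Rz(yaw) Ry(pitch) Rx(roll)).
In Python, from station import * gives the robot as it stands.
- The arm moves only by the tool send_rows, never from a script. Its argument "motion" is a list of rows, each a list of 3 entries, a list of its own where there are three numbers: the shift along the tool's x, y, z in units of 0.03 m (1.0 is 0.03 m), then the turn, a rotation vector about the tool's x, y, z in units of 0.12 rad (1.0 is 0.12 rad), then the opening, from -1 (shut) to 1 (fully open). In form: [[[x, y, z], [rx, ry, rz], grip], ...]. A call has 1 to 12 rows; each row shifts and turns the commanded pose from where the row before left it, along the tool's axes as they then stand; what a row does not reach is not made up. A row lasts 1/10 s, in which the tool goes at most 50 mm and 8.59 degrees, less where a joint would pass 70% of its speed; a pose out of reach is approached as far as the arm can. A call with a number of a shift or a turn outside -1 to 1 is refused whole. A call with a gripper value outside its range is refused whole. The fingers move at their own pace and stop on an object; "squeeze" is the grip in N (left out, the last holds). Time passes only in rows, so rows that do not move let the fingers close. It gives the time, the measured TCP pose, the force, the opening and the grip force at its end, in the units of the state.
- get_obs(): the state, without advancing time (a new reading comes with each control period).
- camera(name): name is "side" or "top"; returns a dict with "pixels" (480x640x3 uint8, red, green, blue), "depth" (480x640 float32, m along the optical axis (not along the pixel's ray), 0 where there is no reading), "fx", "fy", "cx", "cy" (pixels), "rvec" (rotation vector, rad) and "tvec" (3), from world to camera coordinates, as OpenCV has them. Camera axes: x right, y down, z forward; pixel columns grow to the right and rows downward; lengths in m; the calibration is good to about 2 mm. A picture is of the moment at which its call begins.
- hand_in(): hands the job in; it is judged then, once.
The state is a dict: "time_s": time; "qpos": joint angles; "joint_vel": joint speeds; "tau": joint torques, N m; "ee_pos": TCP position; "eef_rot": TCP orientation; "force": force on the tool from outside, world axes, zero at the start; "moment": the same for the moment, N m; "grip_width": finger opening in m; "grip_force": force on a finger pad.
Only numpy, scipy, OpenCV 4.12 (cv2) and the standard library are available. Lean on these libraries where they do the work, as an engineer would, in place of code of your own. Each camera call takes 0.05 s, during which the arm holds its last target. There are 200 camera calls.

## Working session

There is one attempt and no reset: what is moved stays moved. The work goes in short steps, Python scripts to look and compute and a tool call to move; the robot and the scene stay as the last step left them, time stands still between calls to the robot, and variables do not carry over. Pictures are saved under pics/ and viewed, at most 10 in all, crops included, and the job is handed in when it is done.

Besides the shell and the picture viewer there is one more tool, called after "Call:" by a JSON object that holds its "fn" and its "kwargs". send_rows: Moves the arm, as the interface text tells. Its arguments: {"type":"object","properties":{"motion":{"type":"array"},"squeeze":{"type":"number"}},"required":["motion"]}

```bash
mkdir -p pics
cat > h.py <<'E'
from station import *
import numpy as np, cv2
def snap(n):
    c=camera(n); R,_=cv2.Rodrigues(np.array(c["rvec"],float)); c["R"]=R; c["t"]=np.array(c["tvec"],float).reshape(3); return c
def pts(c):
    "world point per pixel from depth"
    v,u=np.mgrid[:480,:640]; d=c["depth"]
    P=np.stack([(u-c["cx"])/c["fx"]*d,(v-c["cy"])/c["fy"]*d,d],-1)-c["t"]
    W=P@c["R"]; W[d==0]=np.nan; return W
def ray(c,u,v,z):
    d=c["R"].T@np.array([(u-c["cx"])/c["fx"],(v-c["cy"])/c["fy"],1]); o=-c["R"].T@c["t"]
    return o+d*(z-o[2])/d[2]
def save(c,f): cv2.imwrite(f,cv2.cvtColor(c["pixels"],cv2.COLOR_RGB2BGR))
E
python3 - <<'E'
from h import *
for n in("top","side"):
    c=snap(n); save(c,f"pics/{n}0.png"); np.savez(f"{n}0.npz",W=pts(c),**{k:c[k] for k in c}); print(n,-c["R"].T@c["t"])
print(get_obs())
E
```

```text
top [ 0.35500137 -0.04096874  1.12221215]
side [0.22385767 0.7913704  0.88279515]
{'time_s': 0.1, 'qpos': array([-1.35861756e+00,  3.00392881e-01,  1.52151613e+00, -1.36288333e-05,
        1.32071211e+00, -6.66003698e-02]), 'joint_vel': array([ 0.00218055, -0.00091187, -0.00088276, -0.00065296, -0.00035691,
       -0.0003941 ]), 'tau': array([ 1.75660211e-03, -5.32641506e+01, -3.53285623e+01,  7.09802750e-02,
        2.34495598e-02, -7.25032783e-05]), 'ee_pos': array([ 0.15129346, -0.52853424,  0.20495671]), 'eef_rot': array([-3.14056559e+00, -5.52735074e-05,  2.78782483e-01]), 'force': array([-0.28346956, -0.41630056,  0.26243856]), 'moment': array([0.02445056, 0.00270648, 0.00137979]), 'grip_force': 0.0, 'grip_width': 0.09398149233821576}
```

View pics/top0.png

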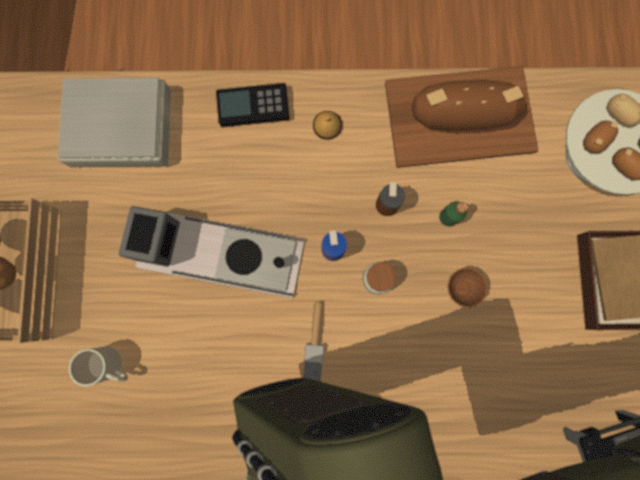

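View pics/side0.png

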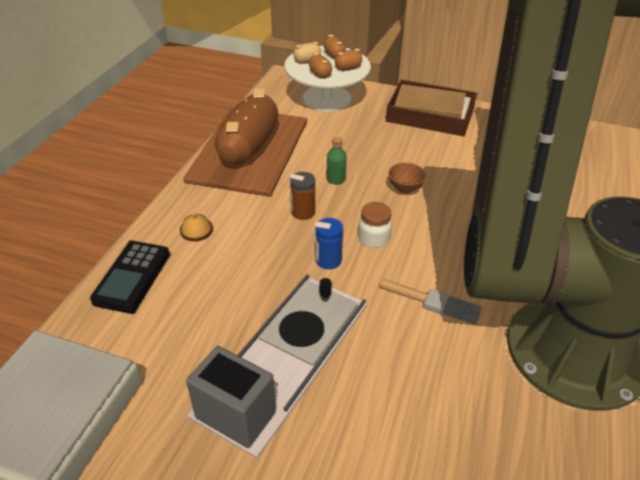

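The top view shows the jar at (391,198), with its white strip towards the image top. The blue look-alike is at (334,245), the pad at (244,257), the knob at (280,262) and the scanner at (150,235). The pot is at (380,277), the bottle at (453,213) and the bowl at (468,286).

```bash
cat > m.py <<'E'
from h import *
def comp(mask,near,rad=40):
    n,l,s,ce=cv2.connectedComponentsWithStats(mask.astype(np.uint8))
    k=[i for i in range(1,n) if np.hypot(*(ce[i]-near))<rad]
    k=max(k,key=lambda i:s[i,4]); return l==k
c=dict(np.load("top0.npz")); W=c["W"]; Z=W[...,2]; im=c["pixels"].astype(int); hsv=cv2.cvtColor(c["pixels"],cv2.COLOR_RGB2HSV)
val=im.max(-1)
# jar lid by depth
for name,lo,hi,near in(("jar",.087,.103,(391,190)),("blue",.087,.103,(334,240)),("pot",.067,.083,(380,275)),("bottle",.10,.125,(460,208)),("bowl",.035,.055,(468,286)),("knob",.06,.075,(280,262)),("block",.112,.128,(140,235))):
    m=comp((Z>lo)&(Z<hi),near)
    pix=np.argwhere(m)[:,::-1].astype(np.float32)
    z=np.nanmedian(Z[m]); (u,v),r=cv2.minEnclosingCircle(pix)
    p=ray(c,u,v,z); print(name,len(pix),"px",(u,v),"r px",r,"world",p.round(4),"diam",(2*np.linalg.norm(ray(c,u+r,v,z)-p)).round(4))
    if name=="block":
        rect=cv2.minAreaRect(pix); B=np.array([ray(c,*q,.12)[:2] for q in cv2.boxPoints(rect)]); print("block corners",B.round(3),B.mean(0))
    if name=="jar":
        w=m&(hsv[...,1]<60)&(val>150); q=np.argwhere(w)[:,::-1].mean(0); print("strip px",w.sum(),q,ray(c,*q,z).round(4)-p)
        pj=p
# pad: dark round
yy,xx=np.mgrid[:480,:640]
m=comp((val<60)&(abs(Z-.022)<.012),(244,257),15); pix=np.argwhere(m)[:,::-1].astype(np.float32)
e=cv2.fitEllipse(max(cv2.findContours(m.astype(np.uint8),0,1)[0],key=len)); print("pad",e,ray(c,*e[0],.022).round(4),m.sum())
E
python3 m.py
python3 - <<'E'
import cv2
i=cv2.imread('pics/top0.png'); s=cv2.imread('pics/side0.png')
cv2.imwrite('pics/crop0.png',cv2.hconcat([cv2.resize(i[160:260,350:450],(390,390),interpolation=0),cv2.resize(s[160:240,260:340],(390,390),interpolation=0)]))
E
```

```text
jar 508 px (392.2147216796875, 194.50613403320312) r px 13.066534996032715 world [ 0.6049 -0.1985  0.0962] diam 0.0568
strip px 39 [392.84615385 190.15384615] [ 9.72977239e-03 -1.68921180e-03 -1.27394983e-07]
blue 519 px (333.95123291015625, 242.85365295410156) r px 13.188214302062988 world [ 0.5002 -0.0705  0.096 ] diam 0.0564
pot 666 px (381.2545471191406, 276.1181945800781) r px 14.598553657531738 world [ 0.4295 -0.1722  0.0762] diam 0.063
bottle 110 px (461.5, 207.0) r px 6.265082359313965 world [ 0.5716 -0.3418  0.1155] diam 0.0266
bowl 392 px (467.22906494140625, 286.9975280761719) r px 20.439929962158203 world [ 0.4057 -0.3662  0.0441] diam 0.0907
knob 92 px (278.3636474609375, 261.0909118652344) r px 5.473541259765625 world [0.465  0.0505 0.069 ] diam 0.0239
block 1969 px (142.5, 233.0) r px 31.515968322753906 world [0.5213 0.3298 0.1217] diam 0.1316
block corners [[0.476 0.38 ]
 [0.587 0.358]
 [0.566 0.278]
 [0.456 0.301]] [0.52123858 0.32928158]
pad ((243.3833465576172, 256.5225830078125), (32.850685119628906, 33.71665573120117), 59.69449234008789) [0.4812 0.1344 0.022 ] 915
```

View pics/crop0.png

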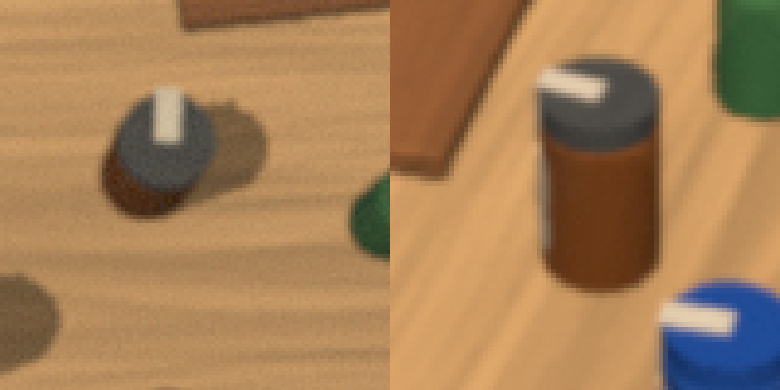

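```bash
cat >> h.py <<'E'
def go(x,y,z,yaw):
    "tool-axes shift (units, in the present axes) and rz units to a tool-down pose; x,y of TCP"
    o=get_obs(); p=o["ee_pos"]; a=o["eef_rot"][2]; d=np.array([x,y,z])-p
    X=np.array([np.cos(a),np.sin(a),0]);Y=np.array([np.sin(a),-np.cos(a),0])
    X2=np.array([np.cos(yaw),np.sin(yaw),0]);Y2=np.array([np.sin(yaw),-np.cos(yaw),0])
    print("now",p.round(4),o["eef_rot"].round(3),"F",o["force"].round(1),"t",o["time_s"])
    print("shift units:",np.round([d@X/.03,d@Y/.03,-d[2]/.03],2),"| after turn:",np.round([d@X2/.03,d@Y2/.03,-d[2]/.03],2),"rz units",round(-((yaw-a+np.pi)%(2*np.pi)-np.pi)/.12,2))
E
python3 - <<'E'
from h import *
for n,box in(("top",(378,180,408,210)),("side",(285,170,318,192))):
    c=dict(np.load(n+"0.npz")); hs=cv2.cvtColor(c["pixels"],cv2.COLOR_RGB2HSV)
    u0,v0,u1,v1=box; h=hs[v0:v1,u0:u1]; m=(h[...,1]<75)&(h[...,2]>140)
    q=np.argwhere(m)[:,::-1]+[u0,v0]; P=np.array([ray(c,*a,.095)[:2] for a in q]); mu=P.mean(0); w,V=np.linalg.eigh(np.cov(P.T)); v=V[:,1]; s=P@v
    print(n,len(q),mu.round(4),"axis deg",np.degrees(np.arctan2(v[1],v[0])),"len",np.ptp(s), "centroid-jar dir",np.degrees(np.arctan2(mu[1]+.1985,mu[0]-.6049)))
go(.605,-.1985,.18,0.0)
E
```

```text
top 91 [ 0.6168 -0.1996] axis deg 173.6752488327697 len 0.028979063003382155 centroid-jar dir -5.0596245649317995
side 64 [ 0.6179 -0.1976] axis deg 177.41294108044264 len 0.028923125700123453 centroid-jar dir 4.055951116399033
now [ 0.1513 -0.5285  0.205 ] [-3.141 -0.     0.279] F [-0.3 -0.4  0.3] t 0.1
shift units: [17.57 -6.41  0.83] | after turn: [ 15.12 -11.     0.83] rz units 2.32
```

Call:
{"fn": "send_rows", "kwargs": {"motion": [[[0, 0, 0], [0, 0, 1], 1], [[0, 0, 0], [0, 0, 1], 1], [[0, 0, 0], [0, 0, 0.9], 1], [[0.9, -0.75, 0], [0, 0, 0], 1], [[0.9, -0.75, 0], [0, 0, 0], 1], [[0.9, -0.75, 0], [0, 0, 0], 1], [[0.9, -0.75, 0], [0, 0, 0], 1], [[0.9, -0.75, 0], [0, 0, 0], 1], [[0.9, -0.75, 0], [0, 0, 0], 1], [[0.9, -0.75, 0], [0, 0, 0], 1], [[0.9, -0.75, 0], [0, 0, 0], 1], [[0.9, -0.75, 0], [0, 0, 0], 1]]}}

```text
time_s: 1.3
ee_pos: [0.4087, -0.3424, 0.2053]
eef_rot: [-3.141, 0.0, -0.069]
force: [0.6, -0.2, 0.9]
grip_width: 0.094
grip_force: 0.0
```

Call:
{"fn": "send_rows", "kwargs": {"motion": [[[0.9, -0.75, 0], [0, 0, 0], 1], [[0.9, -0.75, 0], [0, 0, 0], 1], [[0.9, -0.75, 0], [0, 0, 0], 1], [[0.9, -0.75, 0], [0, 0, 0], 1], [[0.9, -0.75, 0], [0, 0, 0], 1], [[0.9, -0.75, 0], [0, 0, 0], 1], [[0.8, -0.7, 0], [0, 0, 0], 1], [[0, 0, 0], [0, 0, 0], 1], [[0, 0, 0], [0, 0, 0], 1]]}}

```text
time_s: 2.2
ee_pos: [0.604, -0.2005, 0.2047]
eef_rot: [-3.141, 0.001, -0.068]
force: [-1.0, -0.7, -0.4]
grip_width: 0.0933
grip_force: 0.0
```

Run:
```python
from h import *
go(.605,-.1985,.05,-.07)
```

```text
now [ 0.604  -0.2005  0.2047] [-3.141e+00  1.000e-03 -6.800e-02] F [-1.  -0.7 -0.4] t 2.2
shift units: [ 0.03 -0.07  5.16] | after turn: [ 0.03 -0.07  5.16] rz units 0.02
```

Call:
{"fn": "send_rows", "kwargs": {"motion": [[[0, -0.07, 0.8], [0, 0, 0], 1], [[0, 0, 0.8], [0, 0, 0], 1], [[0, 0, 0.8], [0, 0, 0], 1], [[0, 0, 0.8], [0, 0, 0], 1], [[0, 0, 0.8], [0, 0, 0], 1], [[0, 0, 0.7], [0, 0, 0], 1], [[0, 0, 0.5], [0, 0, 0], 1], [[0, 0, 0], [0, 0, 0], 1], [[0, 0, 0], [0, 0, 0], 1]]}}

```text
time_s: 3.1
ee_pos: [0.6043, -0.1992, 0.0503]
eef_rot: [3.141, -0.001, -0.07]
force: [0.7, -1.2, -0.0]
grip_width: 0.094
grip_force: 0.0
```

Call:
{"fn": "send_rows", "kwargs": {"motion": [[[0, 0, 0], [0, 0, 0], 0], [[0, 0, 0], [0, 0, 0], 0], [[0, 0, 0], [0, 0, 0], -0.2], [[0, 0, 0], [0, 0, 0], -0.2], [[0, 0, 0], [0, 0, 0], -0.2], [[0, 0, 0], [0, 0, 0], -0.2], [[0, 0, 0], [0, 0, 0], -0.2], [[0, 0, 0], [0, 0, 0], -0.2]], "squeeze": 20}}

```text
time_s: 3.9
ee_pos: [0.6044, -0.1985, 0.0496]
eef_rot: [-3.141, -0.0, -0.069]
force: [-0.8, 2.2, 3.3]
grip_width: 0.0556
grip_force: 20.0
```

Call:
{"fn": "send_rows", "kwargs": {"motion": [[[0, 0, -0.3], [0, 0, 0], -0.2], [[0, 0, -0.6], [0, 0, 0], -0.2], [[0, 0, -0.8], [0, 0, 0], -0.2], [[0, 0, -0.8], [0, 0, 0], -0.2], [[0, 0, -0.8], [0, 0, 0], -0.2], [[0, 0, -0.8], [0, 0, 0], -0.2], [[0, 0, -0.5], [0, 0, 0], -0.2], [[0, 0, 0], [0, 0, 0], -0.2], [[0, 0, 0], [0, 0, 0], -0.2]]}}

```text
time_s: 4.8
ee_pos: [0.6039, -0.1987, 0.1864]
eef_rot: [-3.141, 0.001, -0.069]
force: [0.8, -0.4, -4.3]
grip_width: 0.056
grip_force: 20.0
```

Call:
{"fn": "send_rows", "kwargs": {"motion": [[[0, 0, 0], [0, 0, -1], -0.2], [[0, 0, 0], [0, 0, -1], -0.2], [[0, 0, 0], [0, 0, -1], -0.2], [[0, 0, 0], [0, 0, -1], -0.2], [[0, 0, 0], [0, 0, -1], -0.2], [[0, 0, 0], [0, 0, -1], -0.2], [[0, 0, 0], [0, 0, -1], -0.2], [[0, 0, 0], [0, 0, -1], -0.2], [[0, 0, 0], [0, 0, -1], -0.2], [[0, 0, 0], [0, 0, -1], -0.2], [[0, 0, 0], [0, 0, -1], -0.2], [[0, 0, 0], [0, 0, -1], -0.2]]}}

```text
time_s: 6.0
ee_pos: [0.6037, -0.1985, 0.1855]
eef_rot: [-3.139, -0.0, 1.376]
force: [0.5, 0.2, -3.9]
grip_width: 0.0558
grip_force: 20.0
```

Call:
{"fn": "send_rows", "kwargs": {"motion": [[[0.4, -0.2, 0], [0, 0, 0], -0.2], [[0.9, -0.55, 0], [0, 0, 0], -0.2], [[0.9, -0.55, 0], [0, 0, 0], -0.2], [[0.9, -0.55, 0], [0, 0, 0], -0.2], [[0.9, -0.55, 0], [0, 0, 0], -0.2], [[0.9, -0.55, 0], [0, 0, 0], -0.2], [[0.9, -0.55, 0], [0, 0, 0], -0.2], [[0.9, -0.55, 0], [0, 0, 0], -0.2], [[0.9, -0.55, 0], [0, 0, 0], -0.2], [[0.9, -0.55, 0], [0, 0, 0], -0.2], [[0.9, -0.55, 0], [0, 0, 0], -0.2], [[0.6, -0.5, 0], [0, 0, 0], -0.2]]}}

```text
time_s: 7.2
ee_pos: [0.4799, 0.1343, 0.1866]
eef_rot: [-3.14, 0.0, 1.368]
force: [-0.3, -0.4, -4.0]
grip_width: 0.0557
grip_force: 20.0
```

Call:
{"fn": "send_rows", "kwargs": {"motion": [[[0, 0, 0.5], [0, 0, 0], -0.2], [[0, 0, 0.7], [0, 0, 0], -0.2], [[0, 0, 0.7], [0, 0, 0], -0.2], [[0, 0, 0.5], [0, 0, 0], -0.2], [[0, 0, 0], [0, 0, 0], -0.2], [[0, 0, 0], [0, 0, 0], -0.2]]}}

```text
time_s: 7.8
ee_pos: [0.4811, 0.1326, 0.1155]
eef_rot: [-3.141, 0.0, 1.369]
force: [0.6, -0.1, -3.0]
grip_width: 0.0558
grip_force: 20.0
```

Run:
```python
from h import *
go(.4812,.1344,.0725,1.372)
t=snap("top");s=snap("side"); np.savez("top1.npz",W=pts(t),**t); np.savez("side1.npz",W=pts(s),**s)
a=t["pixels"][170:320,150:350];b=s["pixels"][200:400,200:400]
cv2.imwrite("pics/c1.png",cv2.cvtColor(np.hstack([cv2.resize(a,(400,300)),cv2.resize(b,(300,300))]),cv2.COLOR_RGB2BGR))
```

```text
now [0.4811 0.1326 0.1155] [-3.141  0.     1.369] F [ 0.6 -0.1 -3. ] t 7.8
shift units: [ 0.06 -0.01  1.43] | after turn: [ 0.06 -0.01  1.43] rz units -0.03
```

View pics/c1.png

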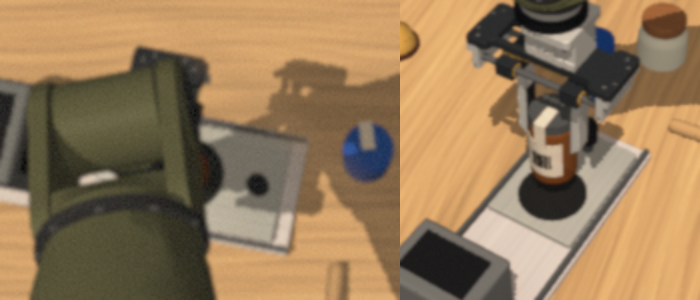

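The carried jar is upright, its label points at the scanner and the pad is directly beneath it. Lowering it now.

Call:
{"fn": "send_rows", "kwargs": {"motion": [[[0.06, 0, 0.4], [0, 0, 0], -0.2], [[0, 0, 0.4], [0, 0, 0], -0.2], [[0, 0, 0.3], [0, 0, 0], -0.2], [[0, 0, 0.15], [0, 0, 0], -0.2], [[0, 0, 0.06], [0, 0, 0], -0.2], [[0, 0, 0.03], [0, 0, 0], -0.2], [[0, 0, 0.03], [0, 0, 0], -0.2], [[0, 0, 0.03], [0, 0, 0], -0.2], [[0, 0, 0], [0, 0, 0], -0.2], [[0, 0, 0], [0, 0, 0], -0.2]]}}

```text
time_s: 8.9
ee_pos: [0.482, 0.1341, 0.0736]
eef_rot: [3.141, -0.0, 1.371]
force: [0.5, 0.4, -2.7]
grip_width: 0.0557
grip_force: 20.0
```

Call:
{"fn": "send_rows", "kwargs": {"motion": [[[0, 0, 0.03], [0, 0, 0], -0.2], [[0, 0, 0.03], [0, 0, 0], -0.2], [[0, 0, 0], [0, 0, 0], -0.2], [[0, 0, 0], [0, 0, 0], -0.2]]}}

```text
time_s: 9.3
ee_pos: [0.482, 0.1341, 0.0717]
eef_rot: [3.142, -0.0, 1.371]
force: [-0.4, -0.2, -2.4]
grip_width: 0.0559
grip_force: 20.0
```

Call:
{"fn": "send_rows", "kwargs": {"motion": [[[0, 0, 0.02], [0, 0, 0], -0.2], [[0, 0, 0.02], [0, 0, 0], -0.2], [[0, 0, 0], [0, 0, 0], -0.2], [[0, 0, 0], [0, 0, 0], -0.2]]}}

```text
time_s: 9.7
ee_pos: [0.482, 0.1342, 0.0715]
eef_rot: [3.141, -0.0, 1.371]
force: [-6.0, 0.5, 11.6]
grip_width: 0.0561
grip_force: 20.0
```

Call:
{"fn": "send_rows", "kwargs": {"motion": [[[0, 0, -0.02], [0, 0, 0], -0.2], [[0, 0, 0], [0, 0, 0], 0.3], [[0, 0, 0], [0, 0, 0], 0.6], [[0, 0, 0], [0, 0, 0], 0.8], [[0, 0, 0], [0, 0, 0], 0.8], [[0, 0, 0], [0, 0, 0], 0.8], [[0, 0, 0], [0, 0, 0], 0.8]]}}

```text
time_s: 10.4
ee_pos: [0.4819, 0.134, 0.071]
eef_rot: [-3.142, 0.0, 1.371]
force: [0.6, -0.4, -0.4]
grip_width: 0.0846
grip_force: 0.0
```

Call:
{"fn": "send_rows", "kwargs": {"motion": [[[0, 0, -0.3], [0, 0, 0], 0.8], [[0, 0, -0.7], [0, 0, 0], 0.8], [[0, 0, -0.9], [0, 0, 0], 0.8], [[0, 0, -0.9], [0, 0, 0], 0.8], [[0, 0, -0.9], [0, 0, 0], 0.8], [[-0.8, 0, 0], [0, 0, 0], 0.8], [[-0.9, 0, 0], [0, 0, 0], 0.8], [[-0.9, 0, 0], [0, 0, 0], 0.8], [[-0.9, 0, 0], [0, 0, 0], 0.8], [[-0.9, 0, 0], [0, 0, 0], 0.8], [[-0.9, 0, 0], [0, 0, 0], 0.8], [[-0.9, 0, 0], [0, 0, 0], 0.8]]}}

```text
time_s: 11.6
ee_pos: [0.4447, -0.0493, 0.1828]
eef_rot: [3.141, 0.0, 1.371]
force: [0.2, -0.5, -0.2]
grip_width: 0.0843
grip_force: 0.0
```

Run:
```python
from h import *
t=snap("top");s=snap("side"); np.savez("top2.npz",W=pts(t),**t); np.savez("side2.npz",W=pts(s),**s)
a=t["pixels"][170:320,150:350];b=s["pixels"][200:400,200:400]
cv2.imwrite("pics/c2.png",cv2.cvtColor(np.hstack([cv2.resize(a,(400,300)),cv2.resize(b,(300,300))]),cv2.COLOR_RGB2BGR))
S=np.array([.1975,.9803])
for n,c in(("top",t),("side",s)):
    W=pts(c); m=(abs(W[...,2]-.117)<.008)&(np.hypot(W[...,0]-.481,W[...,1]-.134)<.05)
    q=np.argwhere(m)[:,::-1].astype(np.float32); (u,v),r=cv2.minEnclosingCircle(q); ce=ray(c,u,v,.117)[:2]
    h=cv2.cvtColor(c["pixels"],cv2.COLOR_RGB2HSV); w=m&(h[...,1]<75)&(h[...,2]>140)
    P=np.array([ray(c,*x,.117)[:2] for x in np.argwhere(w)[:,::-1]]); mu=P.mean(0); V=np.linalg.eigh(np.cov(P.T))[1][:,1]
    print(n,m.sum(),np.nanmedian(W[m][:,2]),"lid",ce.round(4),"off pad",(ce-[.4812,.1344]).round(4),"strip",len(P),mu.round(4),np.degrees(np.arctan2(V[1],V[0])),"centroid dir",np.degrees(np.arctan2(*(mu-ce)[::-1])))
    k=(abs(W[...,2]-.068)<.006)&(np.hypot(W[...,0]-.465,W[...,1]-.0505)<.03)
    if k.any():
        (u,v),r=cv2.minEnclosingCircle(np.argwhere(k)[:,::-1].astype(np.float32)); print("knob",k.sum(),ray(c,u,v,.068).round(4))
go(.4645,.0508,.2,1.372)
```

```text
top 556 0.11802029829954817 lid [0.4799 0.1327] off pad [-0.0013 -0.0017] strip 112 [0.4835 0.1461] 77.42523193754306 centroid dir 75.24434709478058
knob 69 [0.4656 0.0511 0.068 ]
side 687 0.1173620958179355 lid [0.4797 0.1386] off pad [-0.0015  0.0042] strip 151 [0.484  0.1499] 79.68316144481093 centroid dir 69.06607685194828
knob 113 [0.4636 0.0584 0.068 ]
now [ 0.4446 -0.0503  0.1828] [3.141 0.    1.368] F [0.7 0.6 0.2] t 11.7
shift units: [ 3.43 -0.03 -0.57] | after turn: [ 3.43 -0.01 -0.57] rz units -0.03
```

View pics/c2.png

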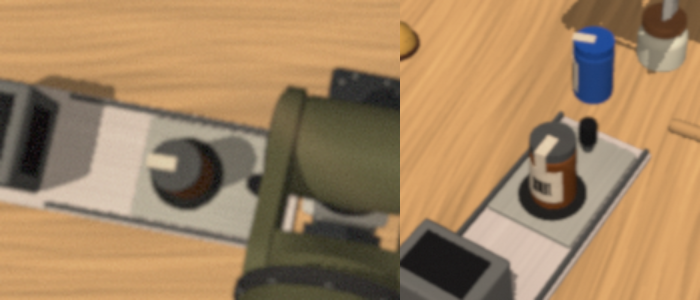

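The jar stands upright about 2 mm off the pad's centre, with the label square to the scanner within about 2°. Next is the knob.

Call:
{"fn": "send_rows", "kwargs": {"motion": [[[0.8, 0, 0], [0, 0, 0], 0.5], [[0.9, 0, 0], [0, 0, 0], 0.5], [[0.9, 0, 0], [0, 0, 0], 0.5], [[0.8, 0, 0], [0, 0, 0], 0.5], [[0, 0, 0], [0, 0, 0], 0.5], [[0, 0, 0.7], [0, 0, 0], 0.5], [[0, 0, 0.8], [0, 0, 0], 0.5], [[0, 0, 0.8], [0, 0, 0], 0.5], [[0, 0, 0.8], [0, 0, 0], 0.5], [[0, 0, 0.7], [0, 0, 0], 0.5], [[0, 0, 0], [0, 0, 0], 0.5], [[0, 0, 0], [0, 0, 0], 0.5]]}}

```text
time_s: 12.9
ee_pos: [0.4655, 0.0516, 0.0688]
eef_rot: [3.141, -0.0, 1.371]
force: [0.7, 0.2, 0.1]
grip_width: 0.0706
grip_force: 0.0
```

Run:
```python
from h import *
go(.4645,.0508,.040,1.372)
```

```text
now [0.4655 0.0516 0.0688] [ 3.141 -0.     1.371] F [0.7 0.2 0.1] t 12.9
shift units: [-0.03 -0.03  0.96] | after turn: [-0.03 -0.03  0.96] rz units -0.01
```

Call:
{"fn": "send_rows", "kwargs": {"motion": [[[0, 0, 0.4], [0, 0, 0], 0.5], [[0, 0, 0.4], [0, 0, 0], 0.5], [[0, 0, 0.15], [0, 0, 0], 0.5], [[0, 0, 0], [0, 0, 0], 0], [[0, 0, 0], [0, 0, 0], -0.3], [[0, 0, 0], [0, 0, 0], -0.6], [[0, 0, 0], [0, 0, 0], -0.7], [[0, 0, 0], [0, 0, 0], -0.7], [[0, 0, 0], [0, 0, 0], -0.7], [[0, 0, 0], [0, 0, 0], -0.7]], "squeeze": 15}}

```text
time_s: 13.9
ee_pos: [0.4652, 0.0518, 0.0397]
eef_rot: [-3.141, -0.0, 1.371]
force: [-1.6, 0.4, 2.9]
grip_width: 0.0237
grip_force: 15.0
```

Call:
{"fn": "send_rows", "kwargs": {"motion": [[[0.05, 0, 0], [0, 0, 0], -0.7], [[0.1, 0, 0], [0, 0, 0], -0.7], [[0.15, 0, 0], [0, 0, 0], -0.7], [[0.15, 0, 0], [0, 0, 0], -0.7], [[0.15, 0, 0], [0, 0, 0], -0.7], [[0.15, 0, 0], [0, 0, 0], -0.7], [[0.15, 0, 0], [0, 0, 0], -0.7], [[0.15, 0, 0], [0, 0, 0], -0.7], [[0.15, 0, 0], [0, 0, 0], -0.7], [[0.15, 0, 0], [0, 0, 0], -0.7], [[0.15, 0, 0], [0, 0, 0], -0.7], [[0.15, 0, 0], [0, 0, 0], -0.7]]}}

```text
time_s: 15.1
ee_pos: [0.475, 0.1008, 0.0396]
eef_rot: [-3.141, 0.0, 1.371]
force: [-3.3, -1.1, 4.9]
grip_width: 0.0234
grip_force: 15.0
```

Call:
{"fn": "send_rows", "kwargs": {"motion": [[[0.15, 0, 0], [0, 0, 0], -0.7], [[0.15, 0, 0], [0, 0, 0], -0.7], [[0.15, 0, 0], [0, 0, 0], -0.7], [[0.15, 0, 0], [0, 0, 0], -0.7], [[0.12, 0, 0], [0, 0, 0], -0.7], [[0.1, 0, 0], [0, 0, 0], -0.7], [[0.05, 0, 0], [0, 0, 0], -0.7], [[0, 0, 0], [0, 0, 0], -0.7], [[0, 0, 0], [0, 0, 0], -0.7]]}}

```text
time_s: 16.0
ee_pos: [0.4802, 0.1265, 0.0396]
eef_rot: [-3.142, -0.001, 1.371]
force: [-3.0, 1.8, 5.8]
grip_width: 0.0238
grip_force: 15.0
```

Call:
{"fn": "send_rows", "kwargs": {"motion": [[[0.05, 0, 0], [0, 0, 0], -0.7], [[0.05, 0, 0], [0, 0, 0], -0.7], [[0.05, 0, 0], [0, 0, 0], -0.7], [[0.05, 0, 0], [0, 0, 0], -0.7], [[0.05, 0, 0], [0, 0, 0], -0.7], [[0.05, 0, 0], [0, 0, 0], -0.7], [[0, 0, 0], [0, 0, 0], -0.7]]}}

```text
time_s: 16.7
ee_pos: [0.482, 0.1351, 0.0396]
eef_rot: [-3.141, -0.0, 1.371]
force: [-4.4, 1.5, 5.4]
grip_width: 0.0235
grip_force: 15.0
```

Call:
{"fn": "send_rows", "kwargs": {"motion": [[[0.03, 0, 0], [0, 0, 0], -0.7], [[0.03, 0, 0], [0, 0, 0], -0.7], [[0.03, 0, 0], [0, 0, 0], -0.7], [[0, 0, 0], [0, 0, 0], -0.7], [[0, 0, 0], [0, 0, 0], -0.7]]}}

```text
time_s: 17.2
ee_pos: [0.4825, 0.1376, 0.0396]
eef_rot: [-3.141, -0.0, 1.371]
force: [-5.0, -0.0, 5.6]
grip_width: 0.0234
grip_force: 15.0
```

Call:
{"fn": "send_rows", "kwargs": {"motion": [[[0.03, 0, 0], [0, 0, 0], -0.7], [[0.03, 0, 0], [0, 0, 0], -0.7], [[0, 0, 0], [0, 0, 0], -0.7], [[0, 0, 0], [0, 0, 0], -0.7]]}}

```text
time_s: 17.6
ee_pos: [0.4828, 0.1394, 0.0396]
eef_rot: [-3.141, -0.0, 1.371]
force: [-4.3, 0.5, 5.8]
grip_width: 0.0235
grip_force: 15.0
```

Call:
{"fn": "send_rows", "kwargs": {"motion": [[[0.03, 0, 0], [0, 0, 0], -0.7], [[0.03, 0, 0], [0, 0, 0], -0.7], [[0, 0, 0], [0, 0, 0], -0.7], [[0, 0, 0], [0, 0, 0], -0.7]]}}

```text
time_s: 18.0
ee_pos: [0.4832, 0.1411, 0.0396]
eef_rot: [-3.141, -0.0, 1.371]
force: [-5.7, 0.0, 6.0]
grip_width: 0.0236
grip_force: 15.0
```

Call:
{"fn": "send_rows", "kwargs": {"motion": [[[0.03, 0, 0], [0, 0, 0], -0.7], [[0.03, 0, 0], [0, 0, 0], -0.7], [[0, 0, 0], [0, 0, 0], -0.7], [[0, 0, 0], [0, 0, 0], -0.7]]}}

```text
time_s: 18.4
ee_pos: [0.4833, 0.1418, 0.0396]
eef_rot: [-3.141, 0.002, 1.371]
force: [-6.1, -8.9, 9.5]
grip_width: 0.0235
grip_force: 15.0
```

Call:
{"fn": "send_rows", "kwargs": {"motion": [[[0.03, 0, 0], [0, 0, 0], -0.7], [[0.03, 0, 0], [0, 0, 0], -0.7], [[0, 0, 0], [0, 0, 0], -0.7], [[0, 0, 0], [0, 0, 0], -0.7]]}}

```text
time_s: 18.8
ee_pos: [0.4835, 0.143, 0.0395]
eef_rot: [-3.14, 0.003, 1.371]
force: [-7.0, -14.2, 9.9]
grip_width: 0.0236
grip_force: 15.0
```

The carriage has hit its stop: the force rose to 14 N after about 92 mm of travel. Releasing and retreating.

Call:
{"fn": "send_rows", "kwargs": {"motion": [[[-0.04, 0, 0], [0, 0, 0], -0.7], [[0, 0, 0], [0, 0, 0], 0], [[0, 0, 0], [0, 0, 0], 0.3], [[0, 0, 0], [0, 0, 0], 0.5], [[0, 0, 0], [0, 0, 0], 0.5], [[0, 0, -0.4], [0, 0, 0], 0.5], [[0, 0, -0.8], [0, 0, 0], 0.5], [[0, 0, -0.9], [0, 0, 0], 0.5], [[0, 0, -0.9], [0, 0, 0], 0.5], [[0, 0, -0.9], [0, 0, 0], 0.5], [[0, 0, -0.9], [0, 0, 0], 0.5], [[0, 0, 0], [0, 0, 0], 0.5]]}}

```text
time_s: 20.0
ee_pos: [0.4851, 0.1435, 0.1878]
eef_rot: [3.136, -0.003, 1.371]
force: [0.9, 0.3, -1.6]
grip_width: 0.0704
grip_force: 0.0
```

Call:
{"fn": "send_rows", "kwargs": {"motion": [[[-0.8, 0, 0], [0, 0, 0], 0.5], [[-0.9, 0, 0], [0, 0, 0], 0.5], [[-0.9, 0, 0], [0, 0, 0], 0.5], [[-0.9, 0, 0], [0, 0, 0], 0.5], [[-0.9, 0, 0], [0, 0, 0], 0.5], [[-0.9, 0, 0], [0, 0, 0], 0.5], [[-0.6, 0, 0], [0, 0, 0], 0.5], [[0, 0, 0], [0, 0, 0], 0.5], [[0, 0, 0], [0, 0, 0], 0.5]]}}

```text
time_s: 20.9
ee_pos: [0.4486, -0.0301, 0.1835]
eef_rot: [-3.142, -0.0, 1.37]
force: [0.3, 0.0, 0.7]
grip_width: 0.0703
grip_force: 0.0
```

Run:
```python
from h import *
t=snap("top");s=snap("side")
a=t["pixels"][170:320,120:320];b=s["pixels"][200:440,170:410]
cv2.imwrite("pics/c3.png",cv2.cvtColor(np.hstack([cv2.resize(a,(400,300)),cv2.resize(b,(300,300))]),cv2.COLOR_RGB2BGR))
for n,c in(("top",t),("side",s)):
    W=pts(c); m=(abs(W[...,2]-.117)<.008)&(np.hypot(W[...,0]-.499,W[...,1]-.223)<.045)
    q=np.argwhere(m)[:,::-1].astype(np.float32); (u,v),r=cv2.minEnclosingCircle(q); ce=ray(c,u,v,.117)[:2]
    h=cv2.cvtColor(c["pixels"],cv2.COLOR_RGB2HSV); w=m&(h[...,1]<75)&(h[...,2]>140)
    P=np.array([ray(c,*x,.117)[:2] for x in np.argwhere(w)[:,::-1]]); mu=P.mean(0); V=np.linalg.eigh(np.cov(P.T))[1][:,1]
    print(n,m.sum(),"r",r,"lid",ce.round(4),"strip",len(P),np.degrees(np.arctan2(V[1],V[0])))
    k=(abs(W[...,2]-.068)<.006)&(np.hypot(W[...,0]-.4835,W[...,1]-.141)<.03)
    if k.any():
        (u,v),r=cv2.minEnclosingCircle(np.argwhere(k)[:,::-1].astype(np.float32)); kn=ray(c,u,v,.068)[:2]; print("knob",kn.round(4),"jar-knob",(ce-kn).round(4),"block-knob",np.linalg.norm([.5212,.3293]-kn))
print(get_obs()["time_s"])
```

```text
top 560 r 14.17827033996582 lid [0.4998 0.2227] strip 110 83.76357333605172
knob [0.4838 0.1401] jar-knob [0.016  0.0826] block-knob 0.19289781119138186
side 800 r 17.077299118041992 lid [0.497  0.2294] strip 172 78.8877405097205
knob [0.4818 0.1461] jar-knob [0.0151 0.0833] block-knob 0.18736009422288927
21.0
```

View pics/c3.png

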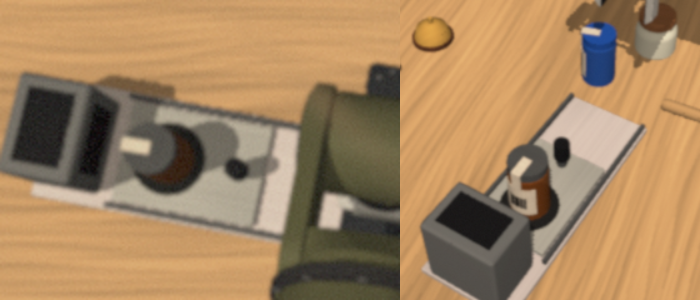

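The carriage is home: block to knob measures 193 mm against 195 expected. The jar stands upright on the pad, with the label facing the window within about 5°, and the arm is clear.

```bash
python3 -c "
from station import *
print(hand_in())"
```

```text
the job is handed in; nothing more can be done
None
```

The honey jar stands upright and released on the pad, within about 2 mm of centre when I placed it, with its label facing the scanner's window within about 5°; the carriage is pushed home to its stop, and the job was handed in at about 21 s, though no verdict was returned.

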